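# Line up and tighten the drive collar of a capsule filler

## Robot

A 7-joint arm with a two-finger parallel gripper is mounted at the origin on the work surface. World frame = base frame: x ahead of the robot, y to its left, z up, the work surface at z = 0. Lengths are in m, angles in rad, forces in N, time in s.
With the tool pointing down it reaches from about 0.35 to 0.775 m from the base axis. Payload 3.1 kg.
Tool frame: the origin (TCP) lies at the centre of the arm's flange, where the gripper is bolted on; the fingertips stand 173 mm ahead of it and the grasp point (between the pads) lies 155 mm ahead of it; x points along the fingers, y is the direction in which the jaws open and shut, and the axes are right-handed (so a half turn about x gives the same grasp; the last joint's range is limited). The gripper opens to 85 mm and grips with 20 to 120 N. Pads are 22 mm wide; open, the fingers measure 114 mm over their backs; the gripper's body (76 mm by 85 mm) begins 54 mm behind the grasp point. The pads swing forward as they close: fully open they stand 13 mm farther back than shut.
Start: joints at [-1.341, 0.311, 0.014, 1.512, -0.004, 1.319, -0.027], TCP at [0.148, 0.53, 0.405] pointing down, gripper open.
Joint ranges: [-2.7, 2.7], [-0.3, 1.91], [-1.27, 1.3], [0.12, 2.57], [-1.44, 4.58], [0.2, 2.03], [-3.05, 3.05]. Speed limits (rad/s): [2.79, 2.79, 3.14, 3.14, 3.14, 3.14, 3.14].

## Interface

Orientations are given as a 3x3 rotation matrix whose columns are the frame's x, y, z axes.
In Python, from station import bot gives the robot as it stands.
- The arm moves only by the shell command python3 -m creep 'ROWS' [OPENING] [FORCE]. ROWS is a JSON object of lists of equal length, an entry for each row: "xyz": the shift along the tool's x, y, z in m, a list of three; "roll": the turn about the tool's x in degrees. A call has 1 to 20 rows; each row shifts and turns the commanded pose from where the row before left it, along the tool's axes as they then stand; what a row does not reach is not made up. A row lasts 1/8 s, in which the tool goes at most 62.5 mm and 10.7 degrees, less where a joint would pass 70% of its speed; a pose out of reach is approached as far as the arm can. A call with a gripper value outside its range is refused whole. OPENING is the closure, from 0 (fully open) to 1 (shut), set as the call begins (- or left out, the last holds). The fingers move at their own pace and stop on an object; FORCE is the grip in N (left out, the last holds). Time passes only in rows, so rows that do not move let the fingers close. It gives the time, the measured TCP pose, the force and the opening at its end, in the units of the state.
- bot.get_obs(): the state, without advancing time (a new reading comes with each control period).
- bot.snapshot(name): name is "side" or "top"; returns a dict with "frame" (480x640x3 uint8, red, green, blue), "fx", "fy", "cx", "cy" (pixels), "rvec" (rotation vector, rad) and "tvec" (3), from world to camera coordinates, as OpenCV has them. Camera axes: x right, y down, z forward; pixel columns grow to the right and rows downward; lengths in m; the calibration is good to about 2 mm. A picture is of the moment at which its call begins. There is no depth.
- bot.close_job(): hands the job in, once; it reports no verdict.
Trained networks look in a picture, given as the dict that the camera call returned (one of the last four; its "shot" number tells which), for a name from the list of things; names that differ only in an ending like _2 or _b are one class to them, and where a whole thing is asked for, a point or a joint stands for the part that bears it (a point fixed in the world has none). Each returns a list of dicts, best first, with "confidence" (0 to 1); they miss things now and then, are a little off and sometimes report something else, mostly with a low value. They report only what shows in the picture. A call takes as long as a camera call.
- bot.find_in(picture, label): "location" ([column, row] in pixels, amid what is visible of it).
- bot.regions_of(picture, label): "pixels" (480x640 bool, what is visible of it) and "location" ([column, row] in pixels, amid what is visible of it).
- bot.spot_point(picture, label): "location" ([column, row] in pixels: a listed point, or the origin of a listed thing).
The state is a dict: "time_s": time; "joints": joint angles; "dq": joint speeds; "joint_efforts": joint torques, N m; "ee_pos": TCP position; "tcp_rot": TCP orientation; "wrist_force": force on the tool from outside, world axes, zero at the start; "torque": the same for the moment, N m; "width": opening from 0.0 (shut) to 1.0 (fully open).
Only numpy, scipy, OpenCV 4.12 (cv2) and the standard library are available. Lean on these libraries where they do the work, as an engineer would, in place of code of your own. Each camera call takes 0.05 s, during which the arm holds its last target.

## Task

On the small shaft stand, turn the blue collar about the shaft until its black set-screw knob stands squarely over the shaft's yellow flat, and only then tighten the knob clockwise by feel until it is firmly snug, about 0.35 N m, without forcing it past 0.6 N m. Let go and leave the collar squarely on the flat and tight, and do not disturb the jar, the dish or the screwdriver.

Things in the scene. Friction and masses are not known exactly. Their poses are not given: they have to be found in the camera images.
- stand: Fixed stand: aluminium base plate 10 mm thick and two white pillow blocks, 98 mm high (118 mm at the round bearing caps), that carry a level shaft. Origin on the deck below the middle of the shaft; y runs along the shaft, whose axis lies 90 mm above the deck. Inner faces of the blocks at y = +-88 mm; the collar is at y = 0.
- spindle: Steel shaft, 24 mm diameter, held by a brake. A flat painted yellow, 13 mm wide, runs along its whole length, 10 mm from the axis. Origin on the shaft axis in the middle of the collar; y along the shaft, z is the outward normal of the flat (within 15 degrees of straight up).
- collar: Blue collar on the shaft, 48 mm diameter, 26 mm wide; it cannot slide along. Origin on the shaft axis; y along the shaft, z points out through the set-screw knob. It turns about the shaft against a drag of 0.25 N m and stays where left. Its knob starts leaning 34 to 57 degrees from straight up, to the stand's -x side; it can turn 70 degrees either way from straight up.
- knob_centre (a point): Centre of the round black ribbed set-screw knob (36 mm diameter, 18 mm tall along its axis), 43 mm from the shaft axis along the collar's z, at which it stays; axes as the collar's (z outward along the knob's axis; they do not turn with the knob). Clockwise, seen from outside, tightens: it drives a hidden quick-acting pin inward 4 mm per radian, against a drag of 0.15 N m.
- jar_mid (a point): Loose white plastic jar with blue cap, 44 mm diameter, 60 mm tall, standing on the base plate; point at its centre.
- dish_mid (a point): Loose small steel dish, 100 mm diameter, 35 mm high, on the deck; point at its centre.
- driver_grip (a point): Loose screwdriver with green handle lying on the deck; point in its handle.
- flat_face (a point): Point on the flat under the collar, axes as the shaft's. With the collar lined up, the pin meets the flat after 0.9 to 2.6 rad of knob turn (not to be seen, differs each time); then resistance climbs about 1.2 N m per radian. Let go, it eases back a little and stays tight. Held still, the drag can hide up to 0.15 N m of it either way. Off the flat the pin jams on the round shaft 2 mm earlier.

How it is judged:
On the way, in this order (a step that is already met when the one before it is completed fails the run):
1. the collar's knob stands over the flat, within 8 degrees, before the screw is tight (angle between the z axis of collar and the z axis of spindle, either way round below 0.14 rad and contact force between collar and spindle below 5 N), for 0.2 s.
2. the set screw presses on the flat with more than 20 N while the collar is lined up within 9 degrees (contact force between collar and spindle above 20 N and angle between the z axis of collar and the z axis of spindle, either way round below 0.16 rad), for 0.2 s.
At the end, for the whole second after the job is handed in: The knob's axis is within 9 degrees of the flat's normal, the set screw still presses on the flat with more than 15 N (it must have pressed with more than 20 N while tightened, some 0.25 N m at the knob), and the collar is at rest (angle between the z axis of collar and the z axis of spindle, either way round below 0.16 rad and contact force between collar and spindle above 15 N and angular speed of collar below 0.05 rad/s); the robot touches nothing.
It fails at once if the set screw is driven onto the shaft with more than 200 N (some 0.8 N m at the knob) (contact force between collar and spindle above 200 N).
It fails at once if the set screw is tightened on the shaft while more than 12 degrees off the flat (contact force between collar and spindle above 20 N and angle between the z axis of collar and the z axis of spindle, either way round above 0.21 rad).
It fails at once if the jar, the dish or the screwdriver is moved by more than 20 mm (distance of any of jar_mid, dish_mid, driver_grip from where it was at the start of the episode above 0.02 m).
It also fails if it takes over 67 s, if anything falls off the work surface, if the arm or the gripper's body presses on something with over 40 N, if the wrist force passes 120 N, or if a joint passes its speed limit or range.

## Working session

There is one attempt and no reset: what is moved stays moved. The work goes in short steps, Python scripts to look and compute and a shell command to move; the robot and the scene stay as the last step left them, time stands still between calls to the robot, and variables do not carry over. Pictures are saved under pics/ and viewed, and the job is handed in when it is done.

```bash
ls; mkdir -p pics; cat > h.py <<'E'
import numpy as np, cv2, json
from station import bot
def save(p,n): cv2.imwrite('pics/'+n,cv2.cvtColor(p['frame'],cv2.COLOR_RGB2BGR))
def cam(p):
    R=cv2.Rodrigues(np.array(p['rvec'],float))[0]; t=np.array(p['tvec'],float).reshape(3)
    K=np.array([[p['fx'],0,p['cx']],[0,p['fy'],p['cy']],[0,0,1]])
    return K,R,t
def proj(p,X):
    K,R,t=cam(p); x=(K@(R@np.atleast_2d(X).T+t[:,None])); return (x[:2]/x[2]).T
def ray(p,uv):
    K,R,t=cam(p); d=R.T@np.linalg.inv(K)@np.array([uv[0],uv[1],1.]); return -R.T@t,d/np.linalg.norm(d)
def tri(obs):
    A=0;b=0
    for p,uv in obs:
        c,d=ray(p,uv);M=np.eye(3)-np.outer(d,d);A=A+M;b=b+M@c
    return np.linalg.solve(A,b)
E
python3 - <<'E'
from h import *
s=bot.snapshot('side');t=bot.snapshot('top');save(s,'s0.png');save(t,'t0.png')
for n in ['stand','spindle','collar','knob_centre','jar_mid','dish_mid','driver_grip','flat_face']:
    o=[]
    for p in (s,t):
        r=bot.spot_point(p,n); print(n,[(np.round(q['location'],1),round(q['confidence'],2)) for q in r[:2]])
        if r:o.append((p,r[0]['location']))
    if len(o)==2:
        X=tri(o);print('  ',X.round(4),[np.round(proj(p,X)[0]-uv,1) for p,uv in o])
o=bot.get_obs();print(o)
for p in(s,t):print(ray(p,(320,240)))
E
```

```text
pics
stand [(array([336.8, 360.8]), 0.97)]
stand [(array([420.4, 238.3]), 0.93)]
   [ 0.5342 -0.1422 -0.0159] [array([ 0.9, -0.1]), array([-0.3,  0.9])]
spindle [(array([341.1, 334.6]), 0.89)]
spindle [(array([428.2, 237.7]), 0.96)]
   [ 0.536  -0.1401  0.0839] [array([-1.1,  0.1]), array([ 0.5, -1.1])]
collar [(array([342.3, 332.6]), 0.9), (array([330.9, 332. ]), 0.26)]
collar [(array([429.8, 236.1]), 0.77)]
   [ 0.5382 -0.1415  0.0918] [array([-0.9,  0.1]), array([ 0.4, -0.9])]
knob_centre [(array([330.9, 332.2]), 0.74)]
knob_centre [(array([441.8, 247.1]), 0.82)]
   [ 0.5107 -0.1531  0.1286] [array([ 2. , -0.2]), array([-0.8,  2. ])]
jar_mid [(array([353.9, 296.3]), 0.79), (array([334. , 332.1]), 0.52)]
jar_mid [(array([371.9, 196.6]), 0.84)]
   [ 0.6246 -0.0379  0.0423] [array([-1.8,  0.2]), array([ 0.8, -1.9])]
dish_mid [(array([265.5, 285.6]), 0.81)]
dish_mid [(array([302.9, 272.2]), 0.78), (array([420.7, 239.5]), 0.51)]
   [0.4691 0.108  0.0027] [array([ 0.1, -0. ]), array([-0.1,  0.1])]
driver_grip [(array([434.3, 417.2]), 0.71)]
driver_grip [(array([521. , 190.1]), 0.9)]
   
[... 554 characters left out ...]
e+01,  1.45530696e-01, -2.30866367e+01,
        1.21130995e-02,  1.74871700e-03, -6.92329522e-06]), 'ee_pos': array([0.14760071, 0.52983593, 0.40472203]), 'tcp_rot': array([[ 1.72387028e-05,  2.68352620e-01,  9.63320752e-01],
       [ 6.29129666e-05,  9.63320750e-01, -2.68352621e-01],
       [-9.99999998e-01,  6.52314174e-05, -2.76459316e-07]]), 'wrist_force': array([-0.00026366, -0.0485131 ,  0.00310907]), 'torque': array([ 0.02344456, -0.01827784,  0.00953317]), 'width': 1.0010944817122611}
(array([ 0.19249911, -0.68780615,  1.06752918]), array([ 0.31862024,  0.600807  , -0.73315216]))
(array([0.50094121, 0.07047828, 1.10995087]), array([ 3.16102607e-02,  3.36114772e-04, -9.99500214e-01]))
```

View pics/s0.png

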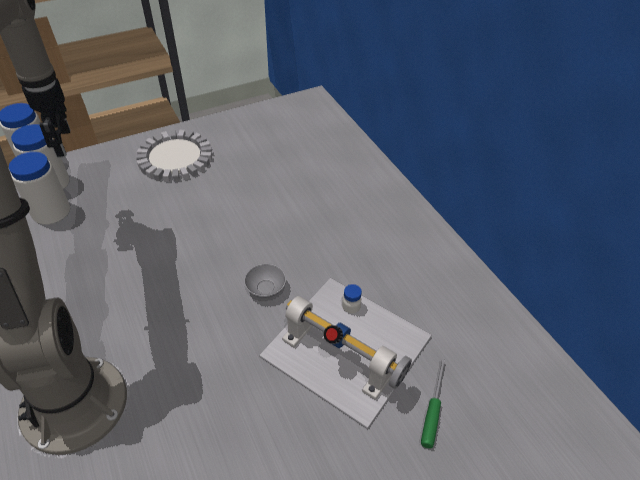

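View pics/t0.png

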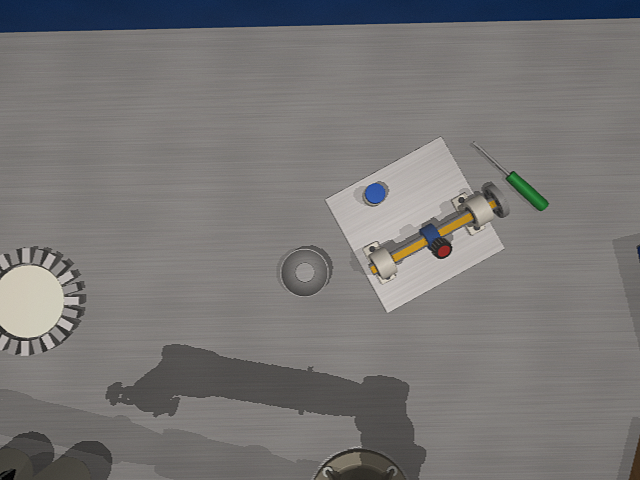

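The side view shows the stand with its collar knob (red face) at about (333,334), leaning toward the robot. The jar is at (352,297), the dish at (265,284) and the driver at (432,420). In the top view the shaft runs from (380,265) to (485,205), with the knob at (441,248). Next I'll zoom in on the flat.

```bash
python3 - <<'E'
from h import *
s=cv2.imread('pics/s0.png')[285:400,275:425];t=cv2.imread('pics/t0.png')[185:290,355:515]
cv2.imwrite('pics/s0z.png',cv2.resize(s,None,fx=5,fy=5,interpolation=cv2.INTER_CUBIC));cv2.imwrite('pics/t0z.png',cv2.resize(t,None,fx=5,fy=5,interpolation=cv2.INTER_CUBIC))
p=bot.snapshot('side');print(p['fx'],p['fy'])
E
```

```text
557.6713140681017 557.6713140681017
```

View pics/s0z.png

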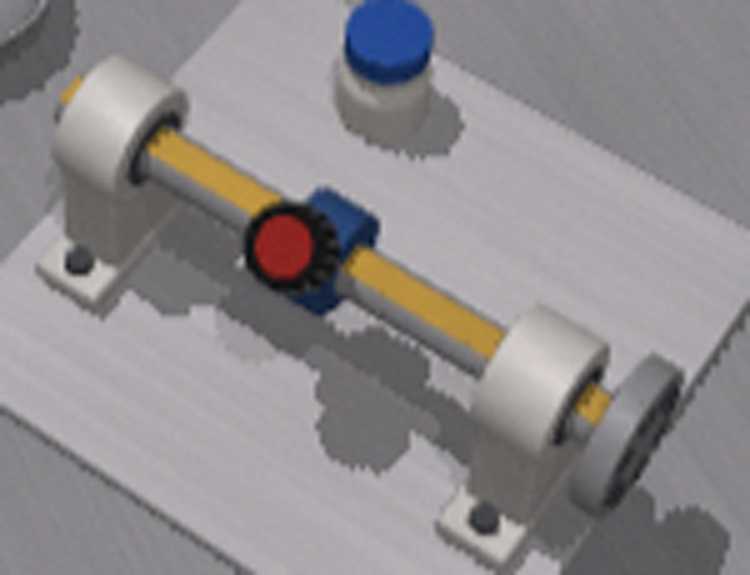

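View pics/t0z.png

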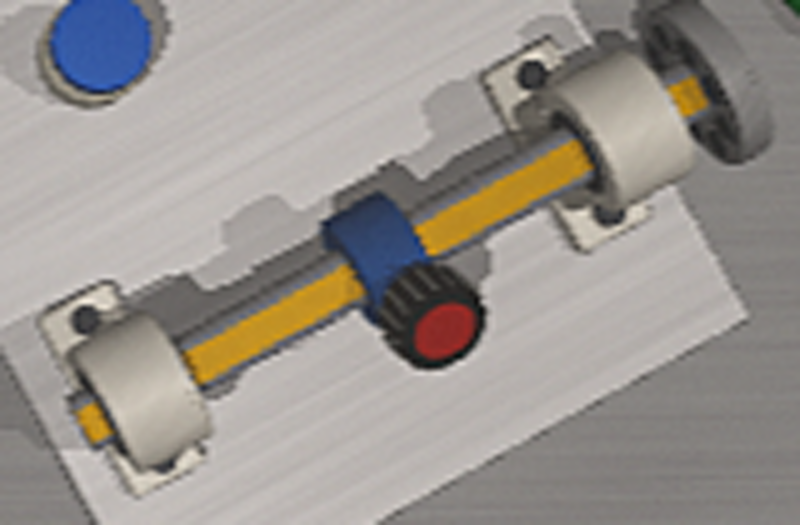

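```bash
cat > prof.py <<'E'
from h import *
def axisdir(yaw): return np.array([-np.sin(yaw),np.cos(yaw),0]),np.array([np.cos(yaw),np.sin(yaw),0])
def yellow(p):
    f=p['frame'].astype(int); return ((f[...,0]-f[...,2])>50)&(f[...,1]>f[...,2]+25)&(f[...,0]-f[...,1]<90)
E
python3 - <<'E'
from prof import *
s=bot.snapshot('side');t=bot.snapshot('top')
from scipy.optimize import least_squares
import pickle; pickle.dump((s,t),open('st.pkl','wb'))
# yellow line fit in each image -> ray-plane intersection with z~0.1 for yaw
for p in (s,t):
    m=yellow(p); c=(430,237) if p is t else (341,334)
    yy,xx=np.nonzero(m); k=np.hypot(xx-c[0],yy-c[1])<50; k&=np.hypot(xx-c[0],yy-c[1])>12; pts=np.c_[xx,yy][k].astype(np.float32)
    vx,vy,x0,y0=cv2.fitLine(pts,cv2.DIST_HUBER,0,.01,.01).ravel()
    W=[]
    for u in(-40,40):
        C,d=ray(p,(x0+u*vx,y0+u*vy)); W.append(C+d*(0.1-C[2])/d[2])
    D=W[0]-W[1]; 
    if D[1]<0:D=-D
    yaw=np.arctan2(-D[0],D[1]); print(len(pts),np.degrees(yaw), (W[0]+W[1])/2)
    ys,xs=axisdir(yaw); print('lateral',xs@W[0])
# profiles
O=np.array([0.536,-0.141,0.09]);yaw=np.radians(30)
E
```

```text
333 27.578421665700265 [ 0.53101082 -0.14340311  0.1       ]
lateral 0.4042860783782822
470 27.53301509547136 [ 0.53529106 -0.14451649  0.1       ]
lateral 0.40786232020682234
```

```bash
cat > fit.py <<'E'
from prof import *
import pickle
s,t=pickle.load(open('st.pkl','rb'))
yaw=np.radians(27.55);ys,xs=axisdir(yaw);up=np.array([0,0,1.])
O=0.4075*xs+ (ys@np.array([.536,-.141,0]))*ys; O[2]=.09
print('O',O)
S=np.r_[np.linspace(-.075,-.035,60),np.linspace(.035,.075,60)]
def prof(p,dlat):
    P=np.array([proj(p,O+a*ys)[0] for a in S])
    d=P[-1]-P[0];d/=np.linalg.norm(d);n=np.array([-d[1],d[0]])
    if n@(proj(p,O+xs*.01)[0]-proj(p,O)[0])<0:n=-n
    mp=P[:,None]+dlat[None,:,None]*n
    im=cv2.remap(p['frame'],mp[...,0].astype(np.float32),mp[...,1].astype(np.float32),cv2.INTER_LINEAR)
    sc=n@(proj(p,O+xs*.005)[0]-proj(p,O-xs*.005)[0])/.01
    return im.mean(0),im,n,sc
dl=np.arange(-14,14.1,.5)
if __name__=='__main__':
    for nm,p in(('side',s),('top',t)):
        a,im,n,sc=prof(p,dl);print(nm,'px/m',sc,'n',n)
        for x,c in zip(dl,a):print(x,c.round(0),end=' | ')
        print()
        cv2.imwrite(f'pics/prof_{nm}.png',cv2.resize(cv2.cvtColor(im,cv2.COLOR_RGB2BGR).transpose(1,0,2),None,fx=6,fy=8,interpolation=cv2.INTER_NEAREST))
E
python3 fit.py
```

```text
O [ 0.53377819 -0.14215907  0.09      ]
side px/m 422.2761236424577 n [ 0.51899318 -0.85477838]
-14.0 [96. 93. 95.] | -13.5 [96. 94. 96.] | -13.0 [98. 96. 97.] | -12.5 [100.  98. 100.] | -12.0 [102. 100. 102.] | -11.5 [103. 101. 103.] | -11.0 [104. 102. 103.] | -10.5 [104. 102. 104.] | -10.0 [105. 102. 104.] | -9.5 [105. 103. 105.] | -9.0 [106. 104. 106.] | -8.5 [110. 107. 109.] | -8.0 [115. 112. 114.] | -7.5 [118. 116. 118.] | -7.0 [115. 112. 115.] | -6.5 [101.  99. 101.] | -6.0 [88. 86. 88.] | -5.5 [88. 87. 89.] | -5.0 [96. 94. 97.] | -4.5 [103. 102. 104.] | -4.0 [110. 108. 111.] | -3.5 [116. 114. 116.] | -3.0 [124. 119. 117.] | -2.5 [136. 126. 112.] | -2.0 [152. 132.  97.] | -1.5 [170. 139.  78.] | -1.0 [181. 144.  67.] | -0.5 [185. 146.  64.] | 0.0 [186. 146.  64.] | 0.5 [186. 146.  64.] | 1.0 [185. 146.  64.] | 1.5 [185. 146.  64.] | 2.0 [186. 146.  64.] | 2.5 [185. 146.  65.] | 3.0 [181. 144.  67.] | 3.5 [172. 139.  75.] | 4.0 [157. 134.  93.] | 4.5 [146. 135. 118.] | 5.0 [151. 147. 145.] | 5.5 [166. 163. 166.] | 6.0 [176. 173. 177.] | 6.5 [178. 175. 179.] | 7.0 [178. 174. 178.
[... 1023 characters left out ...]
 -1.0 [190. 142.  34.] | -0.5 [189. 142.  35.] | 0.0 [189. 142.  35.] | 0.5 [190. 142.  35.] | 1.0 [190. 143.  34.] | 1.5 [192. 143.  33.] | 2.0 [195. 144.  30.] | 2.5 [192. 143.  34.] | 3.0 [172. 135.  55.] | 3.5 [140. 123.  87.] | 4.0 [116. 113. 109.] | 4.5 [107. 106. 111.] | 5.0 [103. 101. 103.] | 5.5 [96. 93. 93.] | 6.0 [88. 85. 84.] | 6.5 [83. 81. 79.] | 7.0 [89. 86. 84.] | 7.5 [98. 95. 92.] | 8.0 [103. 100.  97.] | 8.5 [103.  99.  96.] | 9.0 [101.  98.  95.] | 9.5 [99. 96. 93.] | 10.0 [98. 94. 92.] | 10.5 [99. 95. 93.] | 11.0 [108. 104. 101.] | 11.5 [126. 122. 119.] | 12.0 [145. 141. 137.] | 12.5 [154. 149. 146.] | 13.0 [155. 150. 146.] | 13.5 [154. 149. 146.] | 14.0 [154. 150. 146.] |
```

```bash
cat > fit2.py <<'E'
from fit import *
from scipy.optimize import least_squares
from scipy.special import erf
def edges(p,n,tilt):
    # predicted lateral px of sil near, yel near, yel far, sil far; tilt + toward +x
    th=np.radians(np.arange(0,360,.25)); 
    c=O+.012*(np.cos(th)[:,None]*up+np.sin(th)[:,None]*xs)
    r=np.array([O+a*ys for a in S[::10]]);o=np.zeros(4)
    base=proj(p,r)@n
    L=[]
    for rr,b in zip(r,base):
        q=proj(p,c+rr-O)@n-b
        nn=np.cos(tilt)*up+np.sin(tilt)*xs; tt=np.cos(tilt)*xs-np.sin(tilt)*up
        y=proj(p,np.array([rr+.01*nn-.0065*tt,rr+.01*nn+.0065*tt]))@n-b
        L.append([q.min(),y[0],y[1],q.max()])
    return np.mean(L,0)
def go(p,lo,hi):
    a,im,n,sc=prof(p,np.arange(lo,hi,.25)); x=np.arange(lo,hi,.25)
    def design(q):
        e=edges(p,n,q[0])+q[1]; st=lambda c:.5*(1+erf((x-c)/(abs(q[2])*1.414)))
        w=[1-st(e[0]),st(e[0])-st(e[1]),st(e[1])-st(e[2]),st(e[2])-st(e[3]),st(e[3])]
        cols=w+[w[1]*(x-e[0])]
        return np.array(cols).T,e
    def res(q):
        A,_=design(q); co,*_=np.linalg.lstsq(A,a,rcond=None); return (A@co-a).ravel()
    best=min((least_squares(res,[np.radians(t0),.3,.5]) for t0 in(-12,-4,4,12)),key=lambda r:r.cost)
    A,e=design(best.x);co=np.linalg.lstsq(A,a,rcond=None)[0]
    print('tilt',np.degrees(best.x[0]).round(2),'shift',best.x[1:].round(2),'edges',e.round(2),'rms',np.sqrt(2*best.cost/a.size).round(2));print(co.round(0).tolist())
    for td in range(-14,8,3):
        r=least_squares(lambda q:res([np.radians(td),q[0],q[1]]),[.3,.5]);print(td,np.sqrt(2*r.cost/a.size).round(2),r.x.round(2))
go(s,-7.25,8);go(t,-9,7.5)
E
python3 fit2.py
```

```text
O [ 0.53377819 -0.14215907  0.09      ]
tilt -7.82 shift [-0.78  0.57] edges [-6.63 -1.93  3.98  5.04] rms 1.61
[[129.0, 126.0, 127.0], [76.0, 76.0, 79.0], [185.0, 145.0, 64.0], [126.0, 121.0, 118.0], [178.0, 174.0, 179.0], [12.0, 11.0, 11.0]]
-14 3.15 [-0.43  0.58]
-11 2.11 [-0.6   0.55]
-8 1.61 [-0.77  0.57]
-5 1.94 [-0.94  0.62]
-2 2.66 [-1.1   0.69]
1 3.43 [-1.25  0.75]
4 4.15 [-1.37  0.81]
7 4.79 [-1.45  0.86]
tilt -2.78 shift [0.51 0.5 ] edges [-5.77 -3.51  3.31  6.77] rms 5.0
[[178.0, 172.0, 168.0], [91.0, 93.0, 104.0], [193.0, 144.0, 33.0], [100.0, 99.0, 101.0], [81.0, 77.0, 72.0], [10.0, 6.0, -3.0]]
-14 7.21 [1.5 0.9]
-11 6.46 [1.24 0.77]
-8 5.73 [0.96 0.64]
-5 5.15 [0.7  0.54]
-2 5.02 [0.44 0.49]
1 5.22 [0.11 0.49]
4 5.28 [-0.24  0.49]
7 5.22 [-0.54  0.48]
```

```bash
sed -i 's/^go(s.*//' fit2.py; python3 - <<'E'
from fit2 import *
go(t,-9,4.75)
from scipy.optimize import least_squares
# red disc centre, r=.052 ; per-image lateral shift known, unknown along-shift shared per image
for nm,p,sh in(('s',s,-.78),('t',t,.51)):
    _,_,n,_=prof(p,dl); f=p['frame'].astype(int); m=((f[...,0]>120)&(f[...,1]<70)&(f[...,2]<70)).astype(np.uint8)
    _,lab,st,ce=cv2.connectedComponentsWithStats(m); i=1+np.argmax(st[1:,4]); c=ce[i];print(nm,st[i],c)
    fn=lambda q:proj(p,O+q[1]*ys+.052*(np.cos(q[0])*up-np.sin(q[0])*xs))[0]+sh*n-c
    r=least_squares(fn,[.8,0.]);print(np.degrees(r.x[0]),r.x[1],r.cost)
for nm in('collar','stand'):
  for p in (s,t):
    for q in bot.regions_of(p,nm)[:1]: print(nm,q['location'],q['confidence'],q['pixels'].sum()) if 1 else 0
E
```

```text
O [ 0.53377819 -0.14215907  0.09      ]
tilt -4.19 shift [0.61 0.45] edges [-5.67 -3.52  3.27  6.87] rms 1.82
[[176.0, 171.0, 167.0], [86.0, 87.0, 98.0], [192.0, 143.0, 33.0], [113.0, 112.0, 113.0], [-102651353.0, -81362543.0, -22998203.0], [15.0, 11.0, 1.0]]
-14 5.64 [1.33 0.77]
-11 4.5 [1.09 0.64]
-8 3.11 [0.87 0.53]
-5 1.91 [0.67 0.46]
-2 2.36 [0.45 0.44]
1 3.75 [0.15 0.44]
4 5.25 [0.81 0.83]
7 5.81 [0.77 0.88]
s [326 328  11  12 101] [331.17821782 333.71287129]
36.47244276134366 0.0005275224194324945 2.1527698559119324e-23
t [438 246  11  10  87] [443.32183908 250.59770115]
35.911588903862004 -0.0006438922102604428 4.0389678347315804e-28
collar [340.8, 332.8] 0.66 415
collar [437.0, 240.4] 0.85 667
stand [344.3, 351.8] 0.74 13694
stand [417.5, 221.5] 0.64 17453
```

```bash
python3 -m creep '{"xyz":[[0,-0.019,0.037],[0,-0.019,0.037],[0,-0.019,0.037],[0,-0.019,0.037],[0,-0.019,0.037],[0,-0.019,0.037],[0,-0.019,0.037],[0,-0.019,0.037],[0,-0.019,0.037],[0,-0.018,0.033],[0,-0.037,0.017],[0,-0.037,0.017],[0,-0.037,0.017],[0,-0.037,0.017],[0,-0.037,0.017],[0,-0.037,0.017],[0,-0.037,0.017],[0,-0.037,0.017],[0,-0.037,0.017],[0,-0.037,0.014]],"roll":[0,0,0,0,0,0,0,0,0,0,0,0,0,0,0,0,0,0,0,0]}' 0 20; python3 -m creep '{"xyz":[[0,0,0],[0,0,0],[0,0,0],[0,0,0],[0,0,0],[0,0,0]],"roll":[-8.6,-8.6,-8.6,-8.6,-8.7,0]}'
python3 -c "
from h import *;o=bot.get_obs();print(o['time_s'],o['joints'].round(3),o['ee_pos'],o['tcp_rot'].round(3),o['width'])"
```

```text
time_s: 3.75
ee_pos: [0.5113, -0.1529, 0.4048]
tcp_rot: [[0.001, 0.268, 0.963], [0.0, 0.963, -0.268], [-1.0, 0.0, 0.001]]
wrist_force: [1.0, -1.0, 1.0]
width: 1.0
time_s: 4.5
ee_pos: [0.511, -0.1517, 0.4047]
tcp_rot: [[0.0, -0.461, 0.887], [0.0, 0.887, 0.461], [-1.0, 0.0, 0.0]]
wrist_force: [0.3, -0.5, 0.0]
width: 1.001
4.5 [-0.076  0.287  0.428  1.57  -0.122  1.311  2.417] [ 0.51102738 -0.15170366  0.40474075] [[ 0.    -0.461  0.887]
 [ 0.     0.887  0.461]
 [-1.     0.     0.   ]] 1.0006611834549524
```

```bash
python3 -m creep '{"xyz":[[0.03,-0.002,-0.001],[0.03,0,0],[0,0,0]],"roll":[0,0,0]}' 0 20
python3 - <<'E'
from h import *
s=bot.snapshot('side');t=bot.snapshot('top')
a=cv2.resize(s['frame'][235:385,235:435],None,fx=3,fy=3,interpolation=cv2.INTER_CUBIC);b=cv2.resize(t['frame'][165:315,345:545],None,fx=3,fy=3,interpolation=cv2.INTER_CUBIC)
cv2.imwrite('pics/a1.png',cv2.cvtColor(a,cv2.COLOR_RGB2BGR));cv2.imwrite('pics/b1.png',cv2.cvtColor(b,cv2.COLOR_RGB2BGR))
o=bot.get_obs();g=o['ee_pos']+o['tcp_rot']@[.155,0,0];print(o['ee_pos'],g,proj(s,g),proj(t,g))
E
```

```text
time_s: 4.88
ee_pos: [0.5101, -0.1534, 0.3425]
tcp_rot: [[-0.006, -0.461, 0.888], [0.001, 0.888, 0.461], [-1.0, 0.004, -0.004]]
wrist_force: [-0.1, 0.4, 1.1]
width: 1.001
[ 0.51139133 -0.15402165  0.34544479] [ 0.51152186 -0.15407479  0.19044485] [[334.64230033 314.2045862 ]] [[449.70407904 248.12827675]]
```

View pics/a1.png

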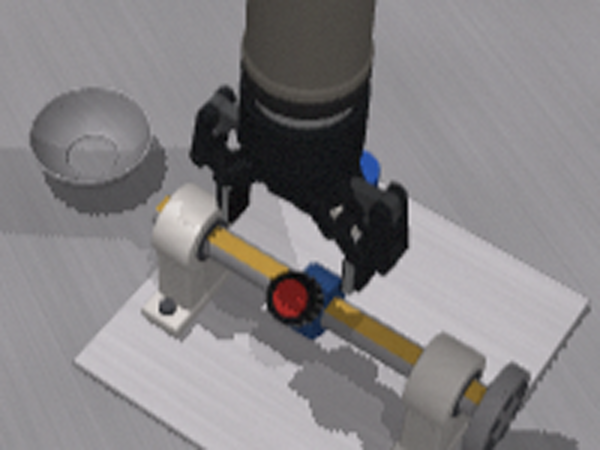

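View pics/b1.png

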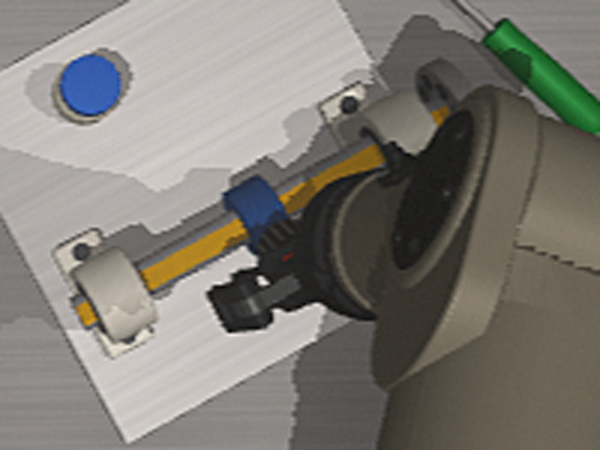

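In the side crop the open fingers straddle the knob along the shaft, with the knob's red face at (290,297). The top crop agrees. Next I descend and grip.

```bash
python3 -m creep '{"xyz":[[0.02,0,0],[0.02,0,0],[0.02,0,0],[0.005,0,0],[0,0,0]],"roll":[0,0,0,0,0]}' 0 20
python3 -m creep '{"xyz":[[0,0,0],[0,0,0],[0,0,0],[0,0,0],[0,0,0],[0,0,0],[0,0,0],[0,0,0]],"roll":[0,0,0,0,0,0,0,0]}' 1 20
python3 - <<'E'
from h import *
s=bot.snapshot('side')
a=cv2.resize(s['frame'][235:385,235:435],None,fx=3,fy=3,interpolation=cv2.INTER_CUBIC)
cv2.imwrite('pics/a2.png',cv2.cvtColor(a,cv2.COLOR_RGB2BGR))
o=bot.get_obs();g=o['ee_pos']+o['tcp_rot']@[.155,0,0];print(o['ee_pos'],g,o['wrist_force'],o['torque'],o['width'])
E
```

```text
time_s: 5.6
ee_pos: [0.5116, -0.1541, 0.2808]
tcp_rot: [[0.002, -0.462, 0.887], [-0.0, 0.887, 0.462], [-1.0, -0.001, 0.001]]
wrist_force: [-0.2, -0.4, 0.7]
width: 0.999
time_s: 6.6
ee_pos: [0.5114, -0.1544, 0.2804]
tcp_rot: [[0.001, -0.462, 0.887], [-0.001, 0.887, 0.462], [-1.0, -0.001, 0.001]]
wrist_force: [-0.2, -0.8, 4.8]
width: 0.413
[ 0.51136323 -0.15434131  0.28035823] [ 0.51158207 -0.15445365  0.12535843] [-0.67833211 -1.20404905  5.13106598] [-0.23037468  0.00765043  0.06543743] 0.4152532343756223
```

View pics/a2.png

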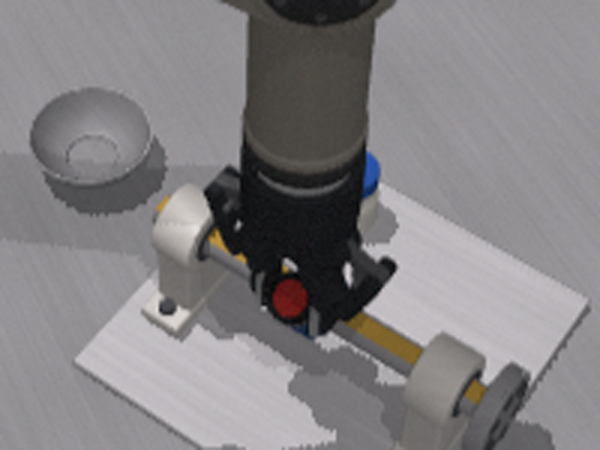

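```bash
python3 -m creep '{"xyz":[[-0.0013,0,0.002],[-0.0012,0,0.0019],[-0.0011,0,0.002],[-0.001,0,0.002],[-0.0008,0,0.0021],[-0.0008,0,0.0021],[-0.0006,0,0.0022],[-0.0006,0,0.0022],[-0.0004,0,0.0022],[-0.0003,0,0.0022],[0,0,0],[0,0,0]],"roll":[0,0,0,0,0,0,0,0,0,0,0,0]}'
python3 - <<'E'
from h import *
o=bot.get_obs();g=o['ee_pos']+o['tcp_rot']@[.155,0,0];print(o['ee_pos'],g,o['wrist_force'],o['torque'],o['width'])
E
python3 -m creep '{"xyz":[[0,0,0],[0,0,0],[0,0,0],[-0.02,0,0],[-0.03,0,0],[-0.04,0,0],[-0.04,0,0],[0,0,0]],"roll":[0,0,0,0,0,0,0,0]}' 0 20
python3 - <<'E'
from fit2 import *
s=bot.snapshot('side');t=bot.snapshot('top')
pickle.dump((s,t),open('st2.pkl','wb'))
for nm,p,r in(('a3',s,(235,235)),('b3',t,(165,345))):
    a=cv2.resize(p['frame'][r[0]:r[0]+150,r[1]:r[1]+200],None,fx=3,fy=3,interpolation=cv2.INTER_CUBIC)
    cv2.imwrite(f'pics/{nm}.png',cv2.cvtColor(a,cv2.COLOR_RGB2BGR))
for nm,p,sh in(('s',s,-.78),('t',t,.51)):
    _,_,n,_=prof(p,dl); f=p['frame'].astype(int); m=((f[...,0]>100)&(f[...,1]<70)&(f[...,2]<70)).astype(np.uint8)
    k,lab,st,ce=cv2.connectedComponentsWithStats(m)
    if k<2: print(nm,'none');continue
    i=1+np.argmax(st[1:,4]); c=ce[i];print(nm,st[i],c)
    fn=lambda q:proj(p,O+q[1]*ys+.052*(np.cos(q[0])*up-np.sin(q[0])*xs))[0]+sh*n-c
    r=least_squares(fn,[.1,0.]);print(np.degrees(r.x[0]),r.x[1],r.cost)
E
```

```text
time_s: 8.15
ee_pos: [0.5256, -0.1476, 0.2856]
tcp_rot: [[-0.012, -0.458, 0.889], [-0.003, 0.889, 0.458], [-1.0, 0.003, -0.013]]
wrist_force: [-7.9, -6.6, 0.1]
width: 0.408
[ 0.525559   -0.14764507  0.28556839] [ 0.52363577 -0.14815585  0.13058116] [-7.89409795 -6.58705911  0.08743835] [-1.39571592  1.7145451  -0.02562976] 0.4080512856801636
time_s: 9.15
ee_pos: [0.5307, -0.1444, 0.4219]
tcp_rot: [[0.009, -0.463, 0.886], [-0.001, 0.886, 0.463], [-1.0, -0.005, 0.007]]
wrist_force: [-0.3, -0.3, -0.2]
width: 1.001
O [ 0.53377819 -0.14215907  0.09      ]
s [329 323  12  12 117] [334.61538462 328.2991453 ]
22.483703377200726 0.00012240871814250636 8.077935669463161e-27
t [435 244   3   3   7] [436.         245.28571429]
16.559479340705693 0.007940924262856582 3.350727715693319e-24
```

View pics/a3.png

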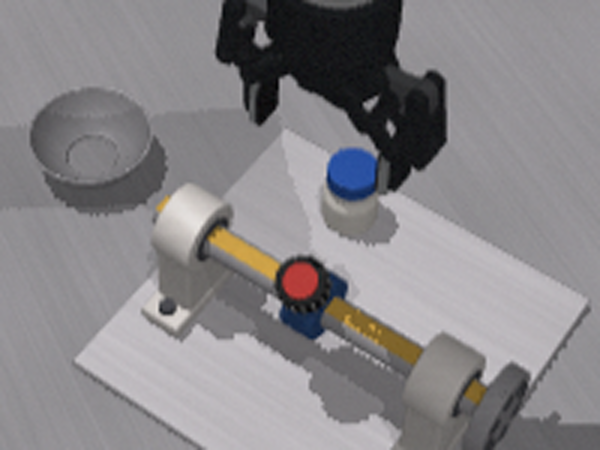

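View pics/b3.png

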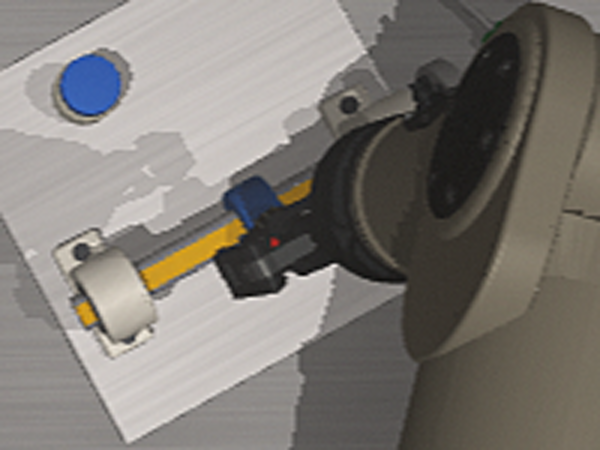

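```bash
python3 -m creep '{"xyz":[[0.03,0,-0.006],[0.04,0,-0.006],[0.04,0,0],[0.015,0,0],[0.010,0,0],[0,0,0],[0,0,0]],"roll":[0,0,0,0,0,0,0]}' 0 20
python3 -m creep '{"xyz":[[0,0,0],[0,0,0],[0,0,0],[0,0,0],[0,0,0],[0,0,0],[0,0,0],[-0.0007,0,0.0025],[-0.0006,0,0.0025],[-0.0005,0,0.0025],[-0.0004,0,0.0025],[-0.0003,0,0.0025],[-0.0002,0,0.0025],[0,0,0],[0,0,0]],"roll":[0,0,0,0,0,0,0,0,0,0,0,0,0,0,0]}' 1 30
cat > look.py <<'E'
from fit2 import *
import sys
s=bot.snapshot('side')
a=cv2.resize(s['frame'][285:385,265:425],None,fx=5,fy=5,interpolation=cv2.INTER_CUBIC)
cv2.imwrite(f'pics/{sys.argv[1]}.png',cv2.cvtColor(a,cv2.COLOR_RGB2BGR))
p=s;_,_,n,_=prof(p,dl); f=p['frame'].astype(int); m=((f[...,0]>70)&(f[...,1]<.45*f[...,0])&(f[...,2]<.45*f[...,0])).astype(np.uint8)
k,lab,st,ce=cv2.connectedComponentsWithStats(m);i=1+np.argmax(st[1:,4]); c=ce[i];print(st[i],c)
fn=lambda q:proj(p,O+q[1]*ys+.052*(np.cos(q[0])*up-np.sin(q[0])*xs))[0]-.78*n-c
r=least_squares(fn,[.1,0.]);print('lean',np.degrees(r.x[0]),r.x[1],r.cost)
o=bot.get_obs();g=o['ee_pos']+o['tcp_rot']@[.155,0,0]-O;print(o['time_s'],'grasp xs ys z',xs@g,ys@g,g[2],'F',o['wrist_force'],'M',o['torque'],o['width'],o['joints'][6])
E
python3 look.py a4
```

```text
time_s: 10.12
ee_pos: [0.5196, -0.1501, 0.2841]
tcp_rot: [[0.003, -0.462, 0.887], [-0.001, 0.887, 0.462], [-1.0, -0.002, 0.002]]
wrist_force: [-0.3, 0.1, 0.9]
width: 1.001
time_s: 12.0
ee_pos: [0.5277, -0.1466, 0.2842]
tcp_rot: [[-0.014, -0.459, 0.889], [-0.003, 0.889, 0.459], [-1.0, 0.003, -0.014]]
wrist_force: [-11.5, -6.2, 7.6]
width: 0.408
O [ 0.53377819 -0.14215907  0.09      ]
[331 320  11  12  95] [335.98947368 325.78947368]
lean 16.13277810523792 0.0006342265557768748 6.866245319043687e-25
12.05 grasp xs ys z -0.00960100126810006 -0.0006424733853819622 0.03923519915198728 F [-11.30035054  -6.46916878   8.73600525] M [-1.31985319  2.39807957  0.10714451] 0.41112403295380745 2.443214192380926
```

View pics/a4.png

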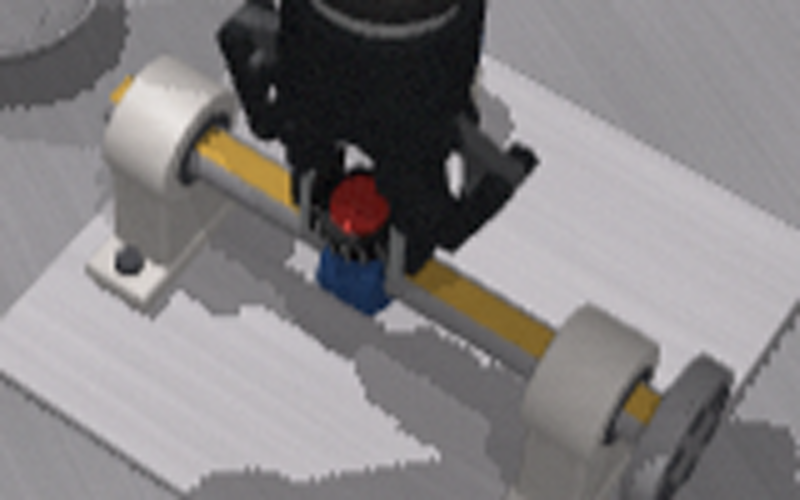

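```bash
python3 -m creep '{"xyz":[[-0.0008,0,0.002],[-0.0008,0,0.002],[-0.0006,0,0.002],[0,0,0],[0,0,0]],"roll":[0,0,0,0,0]}'
python3 look.py a5
```

```text
time_s: 12.68
ee_pos: [0.5331, -0.1438, 0.2849]
tcp_rot: [[-0.014, -0.458, 0.889], [-0.004, 0.889, 0.458], [-1.0, 0.003, -0.014]]
wrist_force: [-7.4, -7.3, 0.4]
width: 0.409
O [ 0.53377819 -0.14215907  0.09      ]
[332 319  12  11  99] [337.53535354 323.73737374]
lean 10.285056902826895 0.0004982661929296788 4.137518649899031e-24
12.725 grasp xs ys z -0.0036156206351118485 -0.0006003502890432311 0.03992491444640453 F [-7.62507386 -6.74049149  1.10741308] M [-1.51780093  1.77543335  0.06590059] 0.41131214434595664 2.435694042446123
```

View pics/a5.png

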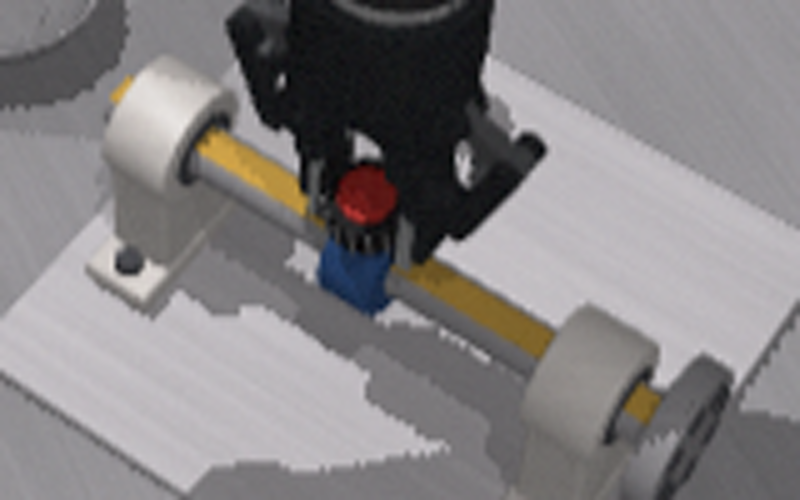

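```bash
python3 -m creep '{"xyz":[[-0.0002,0,0.0015],[-0.0002,0,0.0015],[0,0,0],[0,0,0]],"roll":[0,0,0,0]}'
python3 look.py a6
python3 -m creep '{"xyz":[[0,0,0],[0,0,0],[0,0,0],[-0.02,0,0],[-0.04,0,0],[-0.05,0,-0.02],[-0.03,0,-0.04],[0,0,-0.05],[0,0,-0.05],[0,0,0]],"roll":[0,0,0,0,0,0,0,0,0,0]}' 0 20
python3 look.py a7
python3 - <<'E'
from h import *
t=bot.snapshot('top');b=cv2.resize(t['frame'][165:315,345:545],None,fx=4,fy=4,interpolation=cv2.INTER_CUBIC)
cv2.imwrite('pics/b7.png',cv2.cvtColor(b,cv2.COLOR_RGB2BGR))
E
```

```text
time_s: 13.22
ee_pos: [0.5356, -0.1425, 0.2851]
tcp_rot: [[-0.015, -0.458, 0.889], [-0.004, 0.889, 0.458], [-1.0, 0.003, -0.015]]
wrist_force: [-9.0, -6.3, -0.7]
width: 0.41
O [ 0.53377819 -0.14215907  0.09      ]
[333 318  12  11  98] [338.40816327 322.73469388]
lean 7.198220927310333 0.00030177996198243475 1.6155871338926322e-27
13.275 grasp xs ys z -0.0007483361248251641 -0.0006439700078217495 0.04012030022992047 F [-7.699668   -6.77094281  0.25220854] M [-1.57082724  1.75567065 -0.07094505] 0.4073732794763943 2.432166120363034
time_s: 14.52
ee_pos: [0.3951, -0.2152, 0.4289]
tcp_rot: [[0.001, -0.456, 0.89], [0.0, 0.89, 0.456], [-1.0, -0.0, 0.001]]
wrist_force: [1.1, -0.5, 0.3]
width: 1.0
O [ 0.53377819 -0.14215907  0.09      ]
[333 317  12  12 114] [338.59649123 322.5       ]
lean 6.484289263575707 0.00028940491992657713 3.2311742677852644e-27
14.575 grasp xs ys z -0.15362516131731385 -0.000116619631447476 0.18378852785311348 F [ 0.73380924  0.01303478 -0.0594964 ] M [ 0.03839333 -0.04530049  0.03923881] 0.9984186198349065 2.5553919248387382
```

View pics/a7.png

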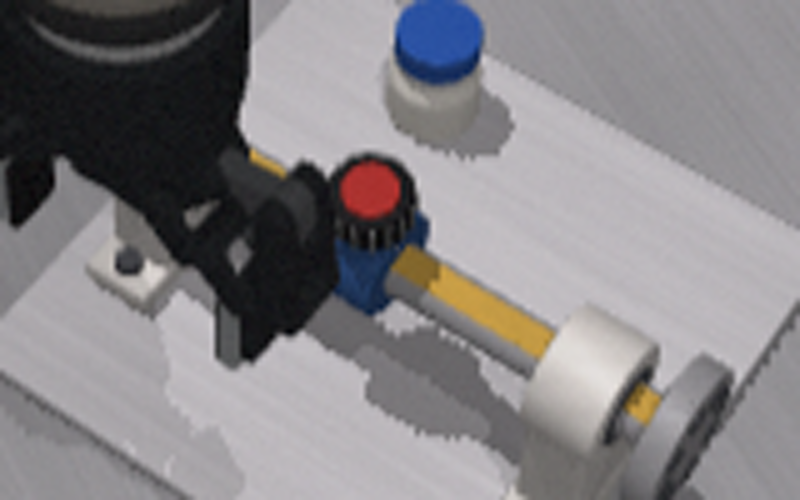

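View pics/b7.png

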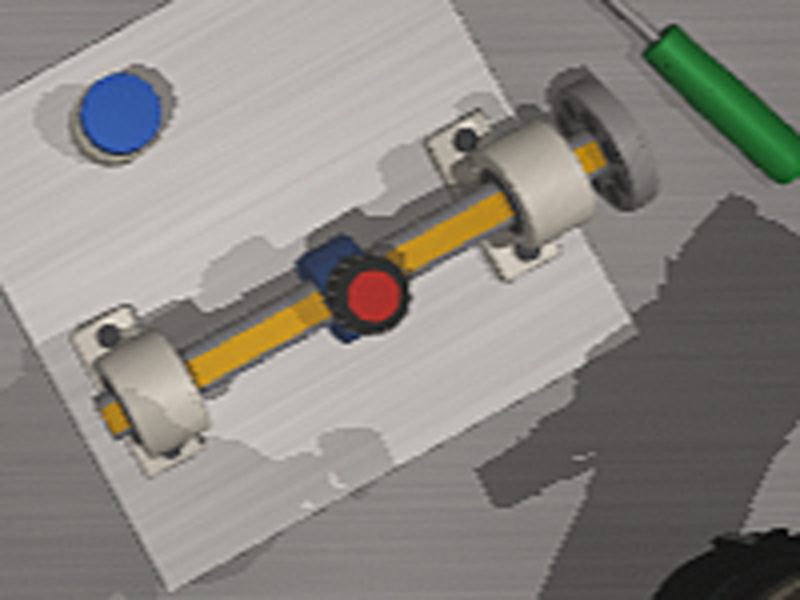

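```bash
cat > lt.py <<'E'
from fit2 import *
def red(p,sh):
    _,_,n,_=prof(p,dl); f=p['frame'].astype(int); m=((f[...,0]>70)&(f[...,1]<.45*f[...,0])&(f[...,2]<.45*f[...,0])).astype(np.uint8)
    k,lab,st,ce=cv2.connectedComponentsWithStats(m);i=1+np.argmax(st[1:,4]); c=ce[i];print(st[i],c)
    fn=lambda q:proj(p,O+q[1]*ys+.052*(np.cos(q[0])*up-np.sin(q[0])*xs))[0]+sh*n-c
    r=least_squares(fn,[.1,0.]);print('lean',np.degrees(r.x[0]),r.x[1],r.cost)
if __name__=='__main__':
    s=bot.snapshot('side');t=bot.snapshot('top');pickle.dump((s,t),open('st3.pkl','wb'));red(s,-.78);red(t,.55)
    go(t,-9,4.75)
E
python3 lt.py
```

```text
O [ 0.53377819 -0.14215907  0.09      ]
[333 317  12  12 114] [338.59649123 322.5       ]
lean 6.484289263575707 0.00028940491992657713 3.2311742677852644e-27
[432 233  13  12 132] [438.  238.5]
lean 6.258024629160778 -0.0009859178887813716 4.0389678347315804e-28
tilt -4.94 shift [0.69 0.44] edges [-5.59 -3.51  3.27  6.95] rms 1.78
[[184.0, 178.0, 174.0], [85.0, 88.0, 99.0], [195.0, 146.0, 33.0], [115.0, 114.0, 114.0], [-725754067.0, -551347309.0, -113750105.0], [18.0, 12.0, 0.0]]
-14 5.62 [1.34 0.73]
-11 4.36 [1.1  0.61]
-8 2.84 [0.89 0.5 ]
-5 1.78 [0.69 0.44]
-2 2.85 [0.47 0.42]
1 4.44 [0.14 0.43]
4 5.7 [0.87 0.82]
7 6.3 [0.83 0.86]
```

The top and side estimates agree: the knob leans 6.3–6.5° and the flat about 5–8°, to the same side. In a7 and b7 the knob stands on the yellow line and the jar is undisturbed. Next I come back over the knob, pre-rotate, and descend.

```bash
python3 -m creep '{"xyz":[[0,0,0.03],[0,0,0.03],[0,0,0.03],[0,0,0.03],[0,0,0.0286],[0,0,0],[0,0,0],[0,0,0],[0,0,0],[0,0,0],[0,0,0],[0,0,0],[0,0,0],[0,0,0],[0,0,0],[0,0,0],[0,0,0],[0,0,0],[0,0,0]],"roll":[0,0,0,0,0,10,10,10,10,10,10,10,10,10,10,10,10,0,0]}' 0 40
cat > st.py <<'E'
from fit import *
o=bot.get_obs();R=o['tcp_rot'];g=o['ee_pos']+R@[.155,0,0]-O
w=lambda v:(R.T@v).round(4)
print(o['time_s'],'grasp xs,ys,z',(xs@g).round(4),(ys@g).round(4),(g[2]+.09).round(4),'F stand',(xs@o['wrist_force']).round(1),(ys@o['wrist_force']).round(1),o['wrist_force'][2].round(1),'Mz',o['torque'][2].round(3),'w',round(o['width'],3),'j7',o['joints'][6].round(3),'jaw deg from ys',np.degrees(np.arctan2(R[:,1]@xs,R[:,1]@ys)).round(1))
print('tool shift to knob',w(xs*-.005+ys*-.0005+up_*.048-g) if 0 else w(xs*-.005+ys*-.0005+np.array([0,0,.048])-g))
E
python3 st.py
```

```text
time_s: 17.1
ee_pos: [0.5308, -0.1431, 0.4277]
tcp_rot: [[-0.001, 0.999, -0.039], [-0.0, -0.039, -0.999], [-1.0, -0.001, 0.0]]
wrist_force: [0.4, 0.0, 0.1]
width: 0.997
O [ 0.53377819 -0.14215907  0.09      ]
17.1 grasp xs,ys,z -0.0032 0.0006 0.2727 F stand 0.4 -0.2 0.1 Mz -0.012 w 0.997 j7 0.429 jaw deg from ys 119.8
tool shift to knob [ 0.1347 -0.001   0.0018]
```

```bash
python3 -m creep '{"xyz":[[0.035,-0.001,0.002],[0.035,0,0],[0.035,0,0],[0.02,0,0],[0.009,0,0],[0,0,0],[0,0,0]],"roll":[0,0,0,0,0,0,0]}' 0 40
python3 st.py; python3 look.py a8
```

```text
time_s: 17.98
ee_pos: [0.5296, -0.1462, 0.2952]
tcp_rot: [[0.002, 0.999, -0.043], [-0.0, -0.043, -0.999], [-1.0, 0.002, 0.0]]
wrist_force: [-0.4, -0.0, -0.2]
width: 1.0
O [ 0.53377819 -0.14215907  0.09      ]
17.975 grasp xs,ys,z -0.0053 -0.0019 0.1402 F stand -0.3 0.1 -0.2 Mz -0.066 w 1.0 j7 0.509 jaw deg from ys 120.0
tool shift to knob [ 0.0022 -0.0004 -0.0014]
O [ 0.53377819 -0.14215907  0.09      ]
[333 317  12  11 105] [338.45714286 322.32380952]
lean 6.292331249081369 0.0007459055267143373 0.0
18.025 grasp xs ys z -0.005310967543445913 -0.001872309692183535 0.05023385094275931 F [-0.4449647   0.43044608 -0.63556014] M [ 0.01557729 -0.04404268  0.05602414] 0.9991339295611148 0.5090668442905171
```

View pics/a8.png

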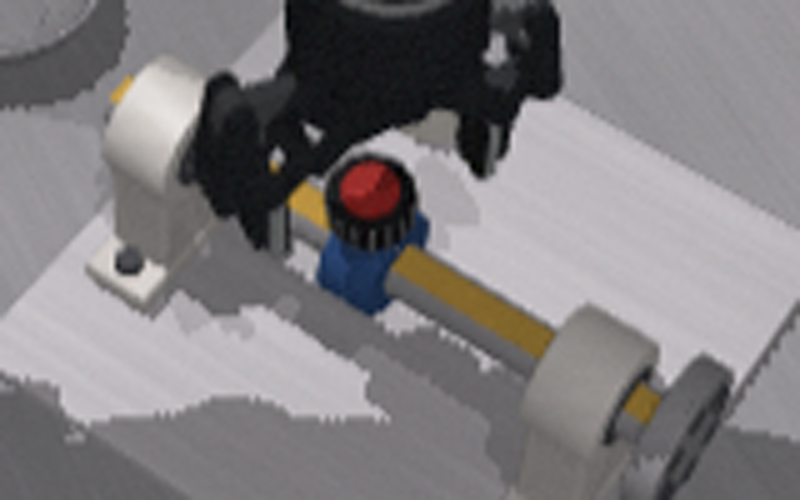

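In a8 the fingertips at (270,240) and (485,165) straddle the knob, which is centred at about (371,205). I close on it now.

```bash
python3 -m creep '{"xyz":[[0.002,0,-0.001],[0,0,0],[0,0,0],[0,0,0],[0,0,0],[0,0,0],[0,0,0],[0,0,0]],"roll":[0,0,0,0,0,0,0,0]}' 1 40
python3 st.py; python3 look.py a9
```

```text
time_s: 19.02
ee_pos: [0.5296, -0.1449, 0.2927]
tcp_rot: [[0.002, 0.999, -0.043], [-0.0, -0.043, -0.999], [-1.0, 0.002, 0.0]]
wrist_force: [1.8, 0.2, 5.3]
width: 0.408
O [ 0.53377819 -0.14215907  0.09      ]
19.025 grasp xs,ys,z -0.0047 -0.0007 0.1377 F stand 1.7 -0.7 5.3 Mz 0.039 w 0.408 j7 0.508 jaw deg from ys 120.0
tool shift to knob [-0.0003 -0.0004 -0.    ]
O [ 0.53377819 -0.14215907  0.09      ]
[334 317  11  11  94] [339.05319149 322.46808511]
lean 5.854298234892436 -0.00042446540035494875 1.4653536863119563e-22
19.075 grasp xs ys z -0.004666792066835835 -0.000699709785175473 0.04768298811746502 F [1.88986168 0.53595757 4.97014909] M [ 0.16963431 -0.66156162  0.0116568 ] 0.4091223474058196 0.5084321106918607
```

View pics/a9.png

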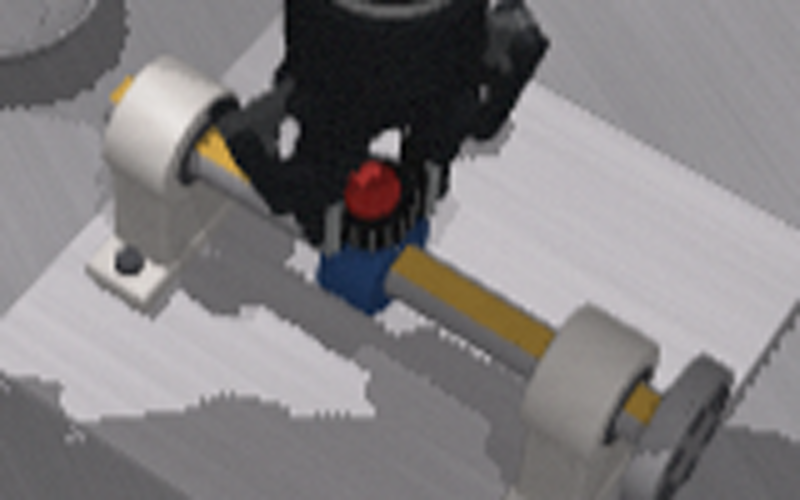

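```bash
python3 -m creep '{"xyz":[[0,0,0],[0,0,0],[0,0,0],[0,0,0],[0,0,0],[0,0,0]],"roll":[8,8,8,8,8,5]}' 1 40
python3 st.py; python3 look.py a10
```

```text
time_s: 19.82
ee_pos: [0.5293, -0.145, 0.2922]
tcp_rot: [[0.0, 0.674, -0.739], [-0.0, -0.739, -0.674], [-1.0, 0.0, 0.0]]
wrist_force: [2.2, 0.3, 4.1]
width: 0.408
O [ 0.53377819 -0.14215907  0.09      ]
19.825 grasp xs,ys,z -0.0053 -0.0005 0.1372 F stand 2.1 -0.8 4.1 Mz 0.189 w 0.408 j7 -0.179 jaw deg from ys 165.2
tool shift to knob [-0.0008  0.0001 -0.0003]
O [ 0.53377819 -0.14215907  0.09      ]
[333 318  12  11  99] [338.33333333 322.87878788]
lean 7.584644836380801 0.0002429093241710298 1.6155871338926322e-27
19.875 grasp xs ys z -0.005302554195458905 -0.00047139099582290886 0.04714712826504244 F [2.26486616 0.32148448 4.10157077] M [ 0.33597684 -0.51278266  0.08708293] 0.4059128118266046 -0.1800394061985938
```

```bash
for i in 1; do python3 -m creep '{"xyz":[[0,0,0],[0,0,0]],"roll":[4,4]}' >/dev/null; python3 st.py|sed -n 2p;  done
python3 -m creep '{"xyz":[[0,0,0],[0,0,0]],"roll":[4,4]}' >/dev/null; python3 st.py|sed -n 2p
```

```text
20.125 grasp xs,ys,z -0.0052 -0.0003 0.137 F stand 2.1 -1.5 2.8 Mz 0.263 w 0.404 j7 -0.297 jaw deg from ys 173.0
20.375 grasp xs,ys,z -0.0054 -0.0003 0.1372 F stand 2.5 -2.0 3.6 Mz 0.225 w 0.409 j7 -0.416 jaw deg from ys -178.9
```

```bash
python3 -m creep '{"xyz":[[0,0,0],[0,0,0]],"roll":[4,4]}' >/dev/null; python3 st.py|sed -n 2p
```

```text
20.625 grasp xs,ys,z -0.0053 -0.0002 0.1369 F stand 2.1 -2.7 2.5 Mz 0.239 w 0.404 j7 -0.535 jaw deg from ys -170.9
```

```bash
python3 -m creep '{"xyz":[[0,0,0],[0,0,0]],"roll":[4,4]}' >/dev/null; python3 st.py|sed -n 2p
```

```text
20.875 grasp xs,ys,z -0.0048 0.0001 0.137 F stand 3.1 -2.4 2.8 Mz 0.33 w 0.402 j7 -0.654 jaw deg from ys -163.0
```

```bash
python3 -m creep '{"xyz":[[0,0,0],[0,0,0]],"roll":[2,2]}' >/dev/null; python3 st.py|sed -n 2p
```

```text
21.125 grasp xs,ys,z -0.0046 0.0002 0.137 F stand 4.0 -2.3 2.5 Mz 0.376 w 0.402 j7 -0.713 jaw deg from ys -159.0
```

```bash
python3 -m creep '{"xyz":[[0,0,0],[0,0,0]],"roll":[2,2]}' >/dev/null; python3 st.py|sed -n 2p
```

```text
21.375 grasp xs,ys,z -0.0047 -0.0006 0.1371 F stand 4.5 -0.8 2.2 Mz 0.308 w 0.407 j7 -0.774 jaw deg from ys -154.9
```

```bash
cat > av.py <<'E'
from h import *
m=[];f=[]
for i in range(6):
    p=bot.snapshot('side');o=bot.get_obs();m.append(o['torque'][2]);f.append(o['wrist_force'])
print(np.round(m,3),np.mean(m).round(3),np.mean(f,0).round(1))
E
python3 av.py; python3 look.py a11|tail -2
```

```text
[0.205 0.122 0.114 0.172 0.145 0.15 ] 0.151 [4.9 1.2 1.8]
lean 11.26301358731895 0.003871711010524471 9.541657612769886e-24
21.725 grasp xs ys z -0.004697202729137699 -0.0005275373805455222 0.04708612756140457 F [4.67582165 1.29803229 2.29316245] M [ 0.36903514 -1.08240142  0.12767925] 0.40069601446959024 -0.7723507442309634
```

View pics/a11.png

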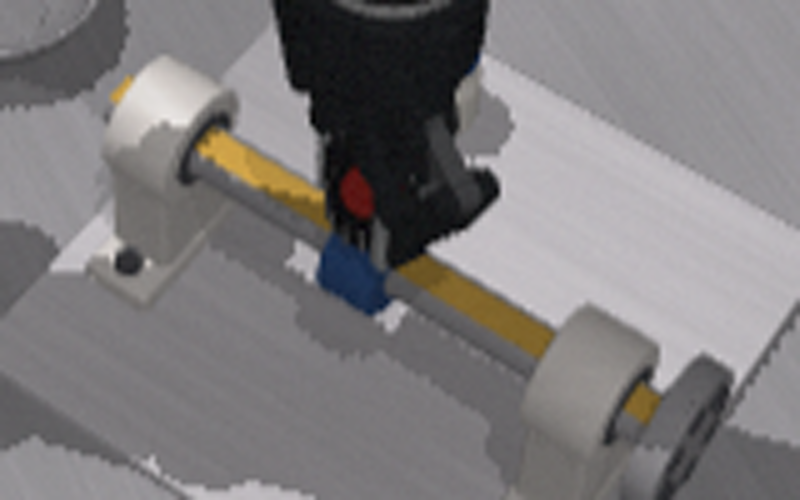

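```bash
python3 -m creep '{"xyz":[[0,0,0],[0,0,0]],"roll":[3,3]}' >/dev/null; python3 st.py|sed -n 2p; python3 av.py
```

```text
21.975 grasp xs,ys,z -0.0047 -0.0004 0.1372 F stand 4.4 -1.9 2.4 Mz 0.454 w 0.402 j7 -0.862 jaw deg from ys -149.0
[0.35  0.24  0.233 0.223 0.208 0.238] 0.249 [5.2 0.3 2. ]
```

```bash
python3 -m creep '{"xyz":[[0,0,0],[0,0,0]],"roll":[3,3]}' >/dev/null; python3 st.py|sed -n 2p; python3 av.py
```

```text
22.525 grasp xs,ys,z -0.0047 -0.0002 0.1373 F stand 3.8 -1.6 3.1 Mz 0.604 w 0.402 j7 -0.95 jaw deg from ys -143.0
[0.504 0.413 0.417 0.44  0.385 0.388] 0.425 [5.1 0.4 2.6]
```

```bash
python3 -m creep '{"xyz":[[0,0,0],[0,0,0],[0,0,0],[0,0,0],[-0.02,0,0],[-0.04,0,0],[-0.05,0,0],[-0.03,0,0],[0,0,0]],"roll":[0,0,0,0,0,0,0,0,0]}' 0 40; python3 st.py
```

```text
time_s: 23.95
ee_pos: [0.5292, -0.1463, 0.4362]
tcp_rot: [[0.007, -0.165, -0.986], [-0.002, -0.986, 0.165], [-1.0, 0.001, -0.007]]
wrist_force: [-0.2, -0.6, -0.1]
width: 1.002
O [ 0.53377819 -0.14215907  0.09      ]
23.95 grasp xs,ys,z -0.0052 -0.0024 0.2812 F stand -0.4 -0.5 -0.1 Mz 0.013 w 1.002 j7 -1.073 jaw deg from ys -143.0
tool shift to knob [ 0.1432 -0.0018  0.002 ]
```

```bash
python3 -m creep '{"xyz":[[0,0.02,0.025],[0,0.025,0.03],[0,0.025,0.03],[0,0.02,0.03],[0,0,0],[0,0,0]],"roll":[0,0,0,0,0,0]}' 0 40; python3 look.py a12; python3 lt.py|head -5;python3 - <<'E'
from h import *
s=bot.snapshot('side');t=bot.snapshot('top');b=cv2.resize(t['frame'][135:315,345:565],None,fx=3.3,fy=3.3,interpolation=cv2.INTER_CUBIC)
cv2.imwrite('pics/b12.png',cv2.cvtColor(b,cv2.COLOR_RGB2BGR))
for n in ['jar_mid','dish_mid','driver_grip']:
    o=[(p,r[0]['location']) for p in(s,t) if (r:=bot.spot_point(p,n))]
    print(n,[np.round(x[1],1) for x in o])
E
```

```text
time_s: 24.7
ee_pos: [0.4011, -0.2143, 0.4319]
tcp_rot: [[0.0, -0.164, -0.986], [0.001, -0.986, 0.164], [-1.0, -0.001, -0.0]]
wrist_force: [-0.3, 1.0, 0.3]
width: 1.001
O [ 0.53377819 -0.14215907  0.09      ]
[333 317  12  12 114] [338.59649123 322.5       ]
lean 6.484289263575707 0.00028940491992657713 3.2311742677852644e-27
24.75 grasp xs ys z -0.15044529281611602 -0.002475802598513932 0.1868870225265801 F [ 0.58712142 -0.00482838  0.12388874] M [ 0.03720714 -0.00729406  0.03492847] 0.9967067687652345 -1.058919392322031
O [ 0.53377819 -0.14215907  0.09      ]
[333 317  12  12 114] [338.59649123 322.5       ]
lean 6.484289263575707 0.00028940491992657713 3.2311742677852644e-27
[432 233  13  12 132] [438.  238.5]
lean 6.258024629160778 -0.0009859178887813716 4.0389678347315804e-28
jar_mid [array([354. , 295.5]), array([374.2, 193.9])]
dish_mid [array([266. , 284.1]), array([302.9, 273.9])]
driver_grip [array([431.7, 418.1]), array([522.7, 190.1])]
```

View pics/b12.png

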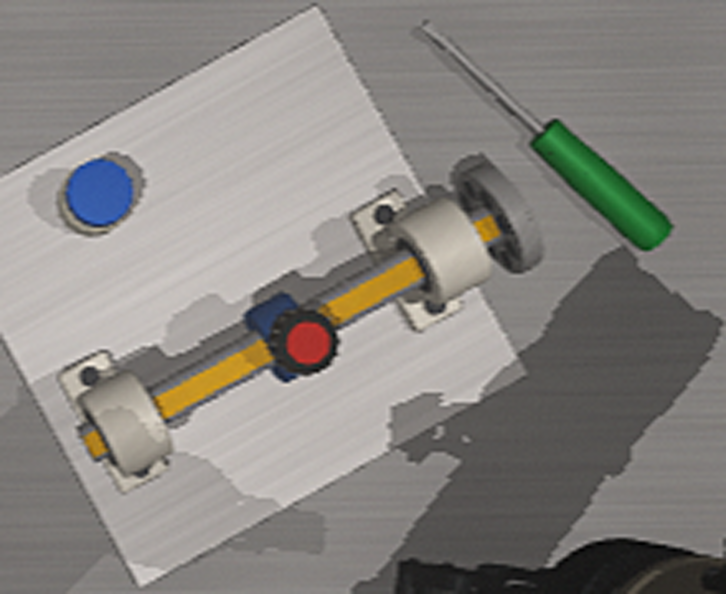

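View pics/a12.png

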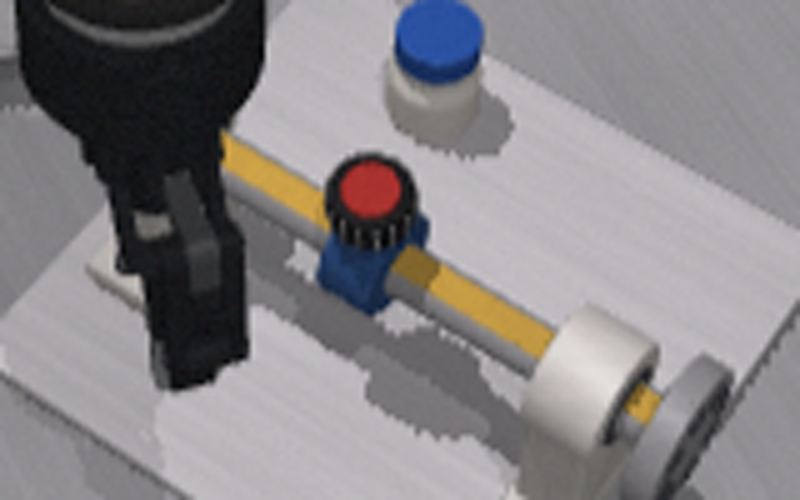

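In both pictures the knob is unmoved over the yellow line, at (371,190) in a12 and (308,343) in b12. The jar, dish and driver are where they were and the gripper is clear, so I hand in.

```bash
python3 -c "
from station import bot
print(bot.close_job())"
```

```text
the job is handed in; nothing more can be done
None
```

I turned the collar until its knob stood over the yellow flat, tightened the knob until it was firmly snug, let go and handed the job in at about 25 s. No verdict was reported.

- **Alignment:** The final pictures put the knob's lean at 6.5° (side) and 6.3° (top), unchanged by the tightening. My image fits put the flat's normal at about 7.8° (side) and 4 to 5° (top), leaning the same way. The two views disagree by about 3° on the flat, but in both the misalignment is within about 2°.
- **Tightening:** I gripped the knob at 40 N and turned it clockwise about 97°. The torque climbed clearly over the last 12°. Held still it averaged about 0.42 N m. The last reading while moving was 0.60 N m, about 0.15 of it drag, with single readings scattered by about 0.05. That is slightly above the 0.35 target and at the edge of the 0.6 limit. The contact force itself could not be read directly.
- **First turn of the collar:** It fell short because the arm gave way under load, leaving the knob leaning about 22°. I gripped it again and finished the turn by watching the side camera.
- **Surroundings:** The jar, dish and screwdriver were found within about 3 pixels of their starting positions, which is within the detection scatter. The gripper was clear of everything, with near-zero wrist force, at hand-in.

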